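Unlock the spring drawer on the electronics bench

ROBOT

A 7-joint arm with a two-finger parallel gripper is mounted at the origin on the work surface. World frame = base frame: x ahead of the robot, y to its left, z up, the work surface at z = 0. Lengths are in m, angles in rad, forces in N, time in s.
With the tool pointing down it reaches from about 0.425 to 0.825 m from the base axis. Payload 3.6 kg.
Tool frame: the origin (TCP) lies on the centre line of the jaws, within the pads' length; the fingertips stand 25 mm ahead of it and the grasp point (between the pads) lies 6 mm ahead of it (ctrl.tip_reach is the distance from the TCP to the fingertips, in m); z points along the fingers, y is the line along which they close (so a half turn about z gives the same grasp; the last joint's range is limited). The gripper opens to 93 mm and grips with 3 to 60 N. Pads are 15 mm wide; open, the fingers measure 128 mm over their backs; the gripper's body (75 mm by 188 mm) begins 65 mm behind the grasp point.
Start: joints at [-1.204, 0.615, -0.013, 1.423, 0.008, 1.103, -0.04], TCP at [0.249, 0.6, 0.244] pointing down, gripper open.
Joint ranges: [-3.12, 3.12], [-0.3, 2.06], [-1.34, 1.32], [0.26, 2.42], [-1.36, 4.5], [0.01, 1.98], [-2.84, 2.84]. Speed limits (rad/s): [2.79, 2.79, 3.14, 3.14, 3.14, 3.14, 3.14].

INTERFACE

Orientations are given as a rotation vector (axis times angle).
In Python, from bench import ctrl, snapshot, get_calibration, finder gives the robot as it stands.
- The arm moves only by the tool play_rows, never from a script. Its argument "series" is a list of rows, each a list of 7 numbers: the shift along the tool's x, y, z in cm, then the turn, a rotation vector about the tool's x, y, z in rad, then the opening, from 0 (shut) to 1 (fully open). A call has exactly 5 rows; each row shifts and turns the commanded pose from where the row before left it, along the tool's axes as they then stand; what a row does not reach is not made up. A row lasts 1/10 s, in which the tool goes at most 50 mm and 8.59 degrees, less where a joint would pass 70% of its speed; a pose out of reach is approached as far as the arm can. A call is refused whole if a number of a shift passes 5 or a number of a turn 0.15, either way. A call with a gripper value outside its range is refused whole. The fingers move at their own pace and stop on an object; the grip force is fixed at half the most. Time passes only in rows, so rows that do not move let the fingers close, or fill a call up. It gives the time, the measured TCP pose, the force, the opening and the grip force at its end, in the units of the state.
- ctrl.get_obs(): the state, without advancing time (a new reading comes with each control period).
- snapshot(name): name is "scene" or "top" or "wrist"; returns (picture, depth): 420x560x3 uint8, blue, green, red; 420x560 float32, m along the optical axis (not along the pixel's ray), 0 where there is no reading.
- get_calibration(name): a dict with "intrinsics" (3x3 intrinsics, pixels), "pose" (4x4, takes a point from camera to world coordinates). Camera axes: x right, y down, z forward; pixel columns grow to the right and rows downward; lengths in m; the calibration is good to about 2 mm. A picture is of the moment at which its call begins: read the wrist's pose just before it. get_calibration takes no time and is no camera call; for the wrist camera it gives the pose at the moment of the call.
- ctrl.hand_in(): hands the job in; it is judged then, once.
Trained networks look in the newest picture that a camera, given by its name, has taken for a name from the list of things; names that differ only in an ending like _2 or _b are one class to them, and where a whole thing is asked for, a point or a joint stands for the part that bears it (a point fixed in the world has none). Each returns a list of dicts, best first, with "score" (0 to 1); they miss things now and then, are a little off and sometimes report something else, mostly with a low value. They report only what shows in the picture. A call takes as long as a camera call.
- finder.recognise(camera, query): "at" ([column, row] in pixels, amid what is visible of it).
- finder.spot_point(camera, query): "at" ([column, row] in pixels: a listed point, or the origin of a listed thing).
The state is a dict: "clock": time; "joint_pos": joint angles; "qvel": joint speeds; "effort": joint torques, N m; "tcp_pos": TCP position; "ee_rot": TCP orientation; "force": force on the tool from outside, world axes, zero at the start; "torque": the same for the moment, N m; "finger_gap": opening from 0.0 (shut) to 1.0 (fully open); "grasp_force": force on a finger pad.
Only numpy, scipy, OpenCV 4.12 (cv2) and the standard library are available. Lean on these libraries where they do the work, as an engineer would, in place of code of your own. Each camera call takes 0.05 s, during which the arm holds its last target. There are 200 camera calls.

TASK

Take the square-headed key from the key stand, put it into the lock on top of the grey drawer unit, feeling for the angle at which it slips fully home, and turn it clockwise until the bolt lets go and the drawer springs open. Be gentle: never push or twist the key hard against the lock. Leave the key in the lock, and leave the other key and everything else on the bench where it is.

Things in the scene. Friction and masses are not known exactly. Their poses are not given: they have to be found in the camera images.
- cabinet: grey steel drawer unit fixed to the bench, 220 (x) x 200 (y) x 100 mm high; origin under its centre. Its drawer is in the -x face, its lock in the middle of its top
- keyhole (a point): centre of the keyhole at the lock's face: a 9 mm square opening crossed by a slot 20.5 x 7 mm. Axes shown are the CABINET's: the slot lies 0.25 to 1.4 rad (14 to 80 degrees) anticlockwise (from above) of the cabinet's x axis, unmeasured, to be felt for; wings pass only within about 0.13 rad of its line. The face plate is 6 mm thick and sprung: gives straight down 1 mm per 2.5 N, at most 5 mm
- lock_floor (a point): floor of the lock cylinder, 24.5 mm below the keyhole, where the key's tip rests when fully home. With the wings across the slot the tip stops only 8 mm (plus the spring's give) below the keyhole. The wings are below the face plate and free to turn once the tip is 22 mm or more below the keyhole
- lock_bezel (a point): top of the flat round steel bezel around the keyhole, 44 mm inside and 70 mm outside diameter, 3 mm above the cabinet's top and 4 mm above the lock's face
- drawer (a joint): how far the drawer stands out, m: 0 shut and bolted, 0.05 open; a spring pushes it out when the bolt is drawn, no handle. The key draws the bolt, turned clockwise seen from above: about 0.2 rad free play, then light friction (0.06 N m); bolt clear 0.9 to 1.2 rad from where the key went in, hard stop at about 1.3 to 1.5 rad. The cylinder stays where it is left and then keeps the key in
- drawer_front (a point): centre of the drawer's front face (186 x 58 mm)
- stand: black key stand fixed to the bench, 150 (x) x 70 (y) x 40 mm high, with two through slots 70 mm apart along its x axis, 35 mm either side of its centre, a key hanging in each with its bow resting on the stand's top; origin under its centre
- key_bow (a point): the wanted key, with the SQUARE-cornered grey plastic bow: centre of the bow, which is 30 (x) x 12 (y) x 38 mm high and sits on the stand's top. z points up out of the bow. 35 to 70 g. It works either way round
- key_tip (a point): lower end of that key's 7.5 mm round steel shank, 53 mm below the bow's centre, 34 mm below the bow's underside; the last 5 mm taper to 3 mm across. The key and the lock bear at most 30 N of contact force between them; the wings touch at a lever of only 9 mm, so wedged or over-turned wings reach that at about 0.15 N m
- key_wings (a point): middle of the key's two flat wings, 12 mm above the tip: 18 mm across in all (along the key's x, the bow's wide way), 4.5 mm thick, 8 mm high (8 to 16 mm above the tip)
- spare_bow (a point): the other key, with a ROUND grey bow (38 mm disc, 12 mm thick) and a plain shank without wings; it does not belong to this lock. This is the centre of its bow
- multimeter: handheld multimeter, dark grey, 150 x 75 x 34 mm, lying flat; origin under its centre. Bystander
- screwdriver: screwdriver, 170 mm long, lying on the mat along its own x axis. Bystander
- spool: aluminium wire spool, 54 mm across, 40 mm high, standing; origin under its centre. Bystander
- mug: white mug, 80 mm across, 90 mm high; origin under its centre. Bystander
- partsbin: blue open parts bin, 110 x 90 x 45 mm; origin under its centre. Bystander
- fluxbottle: small capped clear bottle, 40 mm across, 90 mm high; origin under its centre. Bystander
- heatsink: finned aluminium heat sink, 50 x 40 x 26 mm; origin under its centre. Bystander

How it is judged:
On the way, in this order (a step that is already met when the one before it is completed fails the run):
1. the key is fully home in the lock, the drawer still shut (horizontal distance between key_tip and keyhole below 0.004 m and z of key_tip in the frame of keyhole below -0.0215 m and value of joint drawer below 0.008 m), for 0.1 s.
2. the key has been turned and the drawer has sprung open (value of joint drawer above 0.035 m), for 0.2 s.
At the end, for the whole second after the job is handed in: the drawer stands at least 35 mm out; the key is left in the lock, its tip within 5 mm of the keyhole's axis and at least 19.5 mm below it, upright within 15 degrees; the other key is within 12 mm of where it was (value of joint drawer above 0.035 m and horizontal distance between key_tip and keyhole below 0.005 m and z of key_tip in the frame of keyhole below -0.0195 m and angle between key_bow's own z axis and vertical below 0.26 rad and distance of spare_bow from where it was at the start of the episode below 0.012 m); the robot touches nothing.
It fails at once if the key is pushed or twisted against the lock with more than 30 N (contact force between key and lock above 30 N).
It fails at once if the other key is taken or displaced by more than 15 mm (distance of spare_bow from where it was at the start of the episode above 0.015 m).
It fails at once if a bystander on the bench is moved by more than 20 mm (distance of any of multimeter, screwdriver, spool, mug, partsbin, fluxbottle, heatsink from where it was at the start of the episode above 0.02 m).
It also fails if it takes over 72 s, if anything falls off the work surface, if the arm or the gripper's body presses on something with over 40 N, if the wrist force passes 120 N, or if a joint passes its speed limit or range.

## Working session

There is one attempt and no reset: what is moved stays moved. The work goes in short steps, Python scripts to look and compute and a tool call to move; the robot and the scene stay as the last step left them, time stands still between calls to the robot, and variables do not carry over. Pictures are saved under pics/ and viewed, at most 10 in all, crops included, and the job is handed in when it is done.

Besides the shell and the picture viewer there is one more tool, called after "Emit:" as name(argument=value, ...) on one line, values as JSON. play_rows: Moves the arm, as the interface text tells. Its arguments: {"type":"object","properties":{"series":{"type":"array"}},"required":["series"]}

```bash
mkdir -p pics; ls; cat > h.py <<'E'
import numpy as np, cv2
from scipy.spatial.transform import Rotation as R
from bench import ctrl, snapshot, get_calibration, finder
def look(n,name=None):
    c=get_calibration(n); im,d=snapshot(n)
    if name: cv2.imwrite('pics/'+name+'.png',im)
    return im,d,np.array(c['intrinsics']),np.array(c['pose'])
def px(v,uv,depth=None,z=None):
    im,d,K,T=v; r=np.linalg.inv(K)@[uv[0],uv[1],1.]
    if z is not None:
        w=T[:3,:3]@r; return T[:3,3]+w*(z-T[2,3])/w[2]
    if depth is None:
        u,w=int(round(uv[0])),int(round(uv[1])); p=d[max(w-1,0):w+2,max(u-1,0):u+2]; p=p[p>0]; depth=np.median(p) if p.size else np.nan
    return T[:3,:3]@(r*depth)+T[:3,3]
def proj(v,P):
    im,d,K,T=v; q=K@(T[:3,:3].T@(np.array(P)-T[:3,3])); return q[:2]/q[2]
def tri(views,uvs):
    A=np.zeros((3,3));b=np.zeros(3)
    for (im,d,K,T),uv in zip(views,uvs):
        w=T[:3,:3]@np.linalg.inv(K)@[uv[0],uv[1],1.]; w/=np.linalg.norm(w); M=np.eye(3)-np.outer(w,w); A+=M;b+=M@T[:3,3]
    return np.linalg.solve(A,b)
def state():
    o=ctrl.get_obs(); Rm=R.from_rotvec(o['ee_rot']).as_matrix()
    print('t',o['clock'],'tcp',np.round(o['tcp_pos'],4),'\nR',np.round(Rm,3).tolist(),'F',np.round(o['force'],1),'M',np.round(o['torque'],2),'gap',o['finger_gap'],'q',np.round(o['joint_pos'],3)); return o,Rm
E
python3 - <<'E'
from h import *
state()
vs={n:look(n,n+'0') for n in('scene','top')}
for n in vs:
    print(n, np.round(vs[n][3][:3,3],3))
    for q in['keyhole','lock_bezel','drawer_front','key_bow','spare_bow','stand','cabinet']:
        for r in finder.spot_point(n,q)[:2]:
            print(q,r['score'],np.round(r['at'],1),np.round(px(vs[n],r['at']),4))
E
```

```text
pics
t 0.0 tcp [0.2485 0.5998 0.2425] 
R [[-0.924, 0.383, -0.001], [0.383, 0.924, -0.002], [-0.0, -0.003, -1.0]] F [ 0.3 -1.2 -0.9] M [-0.03 -0.02 -0.01] gap 0.9991139317108179 q [-1.205  0.616 -0.013  1.425  0.008  1.103 -0.04 ]
scene [ 1.099 -0.413  1.076]
keyhole 0.6 [205.9 252.8] [ 0.556  -0.1929  0.0958]
lock_bezel 0.65 [206.2 254.8] [ 0.5576 -0.1941  0.0889]
key_bow 0.66 [304.8 197. ] [0.5554 0.1551 0.039 ]
key_bow 0.58 [309.6 194.7] [0.5731 0.1558 0.0676]
spare_bow 0.67 [155.  330.1] [ 0.6157 -0.3984  0.021 ]
spare_bow 0.5 [299.7 173.5] [0.4994 0.1822 0.0758]
stand 0.6 [306.  198.9] [0.5638 0.1523 0.0406]
cabinet 0.89 [212.3 272.3] [ 0.6141 -0.2131  0.099 ]
top [0.382 0.028 1.179]
keyhole 0.63 [363.  212.4] [ 0.5652 -0.1999  0.0952]
lock_bezel 0.8 [361.9 214. ] [ 0.563  -0.1997  0.0817]
drawer_front 0.49 [362.3 258.5] [ 0.4495 -0.2156  0.0012]
drawer_front 0.18 [360.6 214.1] [ 0.5637 -0.1975  0.0758]
key_bow 0.63 [224.6 210.9] [0.5647 0.1677 0.0765]
spare_bow 0.41 [218.5 236.9] [0.4947 0.1813 0.0741]
stand 0.84 [223.  225.7] [0.5296 0.1752 0.0378]
stand 0.3 [217.9 235.9] [0.4971 0.1828 0.0756]
cabinet 0.63 [355. 220.] [ 0.5434 -0.1771  0.1025]
```

View pics/top0.png

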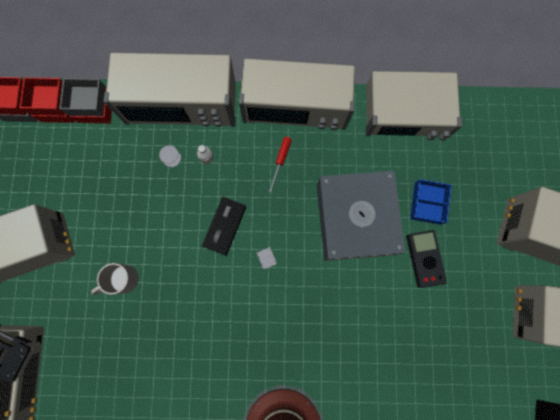

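View pics/scene0.png

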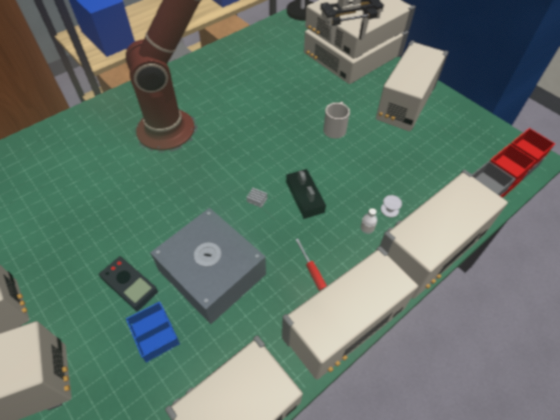

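The top view shows the cabinet near (360,215) with the slot in its round lock, and the stand near (223,226) with bows at about (228,211) and (217,238). The finder says the upper one, at larger x, is the square-bowed key. I'll move the wrist camera over the stand.

Emit:
play_rows(series=[[-3.6, -2.4, 0, 0, 0, 0, 1], [-3.6, -2.4, 0, 0, 0, 0, 1], [-3.6, -2.4, 0, 0, 0, 0, 1], [-3.6, -2.4, 0, 0, 0, 0, 1], [-3.6, -2.4, 0, 0, 0, 0, 1]])

```text
clock: 1.3
tcp_pos: [0.37, 0.4193, 0.2439]
ee_rot: [0.613, 3.081, 0.001]
force: [-0.2, -0.3, 0.2]
finger_gap: 0.998
grasp_force: 0.0
```

Emit:
play_rows(series=[[-3.6, -2.4, 0, 0, 0, 0, 1], [-3.6, -2.4, 0, 0, 0, 0, 1], [-3.6, -2.4, 0, 0, 0, 0, 1], [-3.6, -2.4, 0, 0, 0, 0, 1], [-3.6, -2.4, 0, 0, 0, 0, 1]])

```text
clock: 1.8
tcp_pos: [0.4904, 0.2395, 0.244]
ee_rot: [0.613, 3.081, 0.001]
force: [0.8, -0.0, 0.4]
finger_gap: 0.999
grasp_force: 0.0
```

```bash
python3 - <<'E'
from h import *
o,Rm=state()
v=look('wrist','w1')
T=np.eye(4);T[:3,:3]=Rm;T[:3,3]=o['tcp_pos']
print('cam in tool',np.round(np.linalg.inv(T)@v[3],3).tolist(), v[2].tolist())
for q in['key_bow','spare_bow','stand']:
    for r in finder.spot_point('wrist',q)[:2]: print(q,r['score'],np.round(r['at'],1),np.round(px(v,r['at']),4))
E
```

```text
t 1.8 tcp [0.4904 0.2395 0.244 ] 
R [[-0.924, 0.383, 0.001], [0.383, 0.924, 0.0], [-0.0, 0.001, -1.0]] F [ 0.8 -0.   0.4] M [ 0.04 -0.02  0.01] gap 0.998701171652018 q [-0.508  0.451  0.021  1.73  -0.011  0.96   0.695]
cam in tool [[0.0, -0.959, -0.284, 0.079], [1.0, 0.0, -0.001, 0.001], [0.001, -0.284, 0.959, -0.141], [0.0, 0.0, 0.0, 1.0]] [[329.97974934327857, 0.0, 280.2990331509397], [0.0, 329.97974934327857, 207.43041369054455], [0.0, 0.0, 1.0]]
key_bow 0.81 [240.8 277.7] [0.5558 0.1687 0.0777]
spare_bow 0.59 [235.3 215. ] [0.4921 0.1915 0.076 ]
stand 0.86 [243.  225.2] [0.5092 0.1902 0.0599]
```

View pics/w1.png

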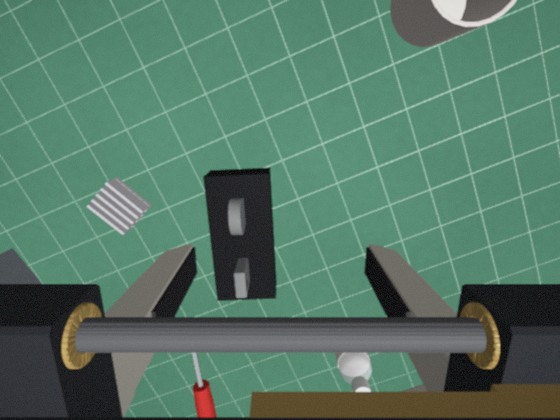

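The wrist picture shows the stand, with the round bow at (236,216) and the square bow at (241,278). I'll fit its pose from the depth.

```bash
cat >> h.py <<'E'
def cloud(v):
    im,d,K,T=v; w,u=np.mgrid[:420,:560]; r=np.linalg.inv(K)@np.stack([u.ravel(),w.ravel(),np.ones(u.size)])
    P=(T[:3,:3]@(r*d.ravel())).T+T[:3,3]; P[d.ravel()<=0]=np.nan; return P.reshape(420,560,3)
E
python3 - <<'E'
from h import *
v=look('wrist');P=cloud(v)
def near(c,r,z0,z1):
    m=(np.hypot(P[...,0]-c[0],P[...,1]-c[1])<r)&(P[...,2]>z0)&(P[...,2]<z1); return m
for n,c in(('key',(.5558,.1687)),('spare',(.492,.1915))):
    m=near(c,.03,.06,.095); Q=P[m]; print(n,m.sum(),'z pct',np.percentile(Q[:,2],[5,50,95,99]).round(4))
    T=Q[Q[:,2]>(.074 if n=='key' else .06)]
    r=cv2.minAreaRect((T[:,:2]*1000).astype(np.float32)); print(r, len(T))
    print(np.round(cv2.boxPoints(r),1).tolist())
m=near((.525,.18),.1,.03,.045);r=cv2.minAreaRect((P[m][:,:2]*1000).astype(np.float32));print('stand',r,np.median(P[m][:,2]))
E
```

```text
key 411 z pct [0.0629 0.0771 0.0785 0.0791]
((563.4839477539062, 164.2492218017578), (12.226529121398926, 30.032955169677734), 69.63192749023438) 305
[[547.2999877929688, 163.6999969482422], [575.4000244140625, 153.3000030517578], [579.7000122070312, 164.8000030517578], [551.5, 175.1999969482422]]
spare 484 z pct [0.0626 0.0742 0.0777 0.0781]
((497.3097229003906, 188.1700439453125), (12.266167640686035, 36.295143127441406), 70.21419525146484) 484
[[478.20001220703125, 188.5], [512.2999877929688, 176.3000030517578], [516.5, 187.8000030517578], [482.29998779296875, 200.10000610351562]]
stand ((531.1253662109375, 175.79229736328125), (70.22840881347656, 150.9832000732422), 70.16812896728516) 0.03963009419985758
```

The depth fit matches the given sizes. The key's centre is (0.5638, 0.1640), its top is at 0.078, and its wide axis lies at -19.8°. I'll approach it now.

Emit:
play_rows(series=[[-3.2, -1.4, 0, 0, 0, 0, 1], [-3.2, -1.4, 2, 0, 0, 0, 1], [-3.27, -1.36, 3, 0, 0, 0, 1], [0, 0, 4, 0, 0, -0.047, 1], [0, 0, 0, 0, 0, 0, 1]])

```text
clock: 2.55
tcp_pos: [0.5589, 0.1658, 0.1487]
ee_rot: [-0.536, -3.084, 0.007]
force: [-0.8, 0.4, 0.7]
finger_gap: 1.0
grasp_force: 0.0
```

```bash
python3 - <<'E'
from h import *
o,Rm=state()
v=look('wrist','w2');P=cloud(v)
m=(np.hypot(P[...,0]-.5638,P[...,1]-.164)<.03)&(P[...,2]>.074)&(P[...,2]<.085);T=P[m]
r=cv2.minAreaRect((T[:,:2]*1000).astype(np.float32)); print(r,np.median(T[:,2]))
for q in['key_bow']:
    for r in finder.spot_point('wrist',q)[:2]: print(q,r['score'],np.round(r['at'],1),np.round(px(v,r['at']),4))
print('delta tool',Rm.T@(np.array([.5638,.164,.070])-o['tcp_pos']))
print('yaw x',np.degrees(np.arctan2(Rm[1,0],Rm[0,0])))
E
```

```text
t 2.55 tcp [0.5589 0.1658 0.1487] 
R [[-0.941, 0.337, -0.012], [0.337, 0.941, -0.002], [0.01, -0.006, -1.0]] F [-0.8  0.4  0.7] M [ 0.09  0.09 -0.04] gap 1.000380643750822 q [-0.333  0.622  0.012  1.725 -0.012  0.807  0.912]
((563.5687866210938, 164.32757568359375), (11.827409744262695, 29.38326072692871), 69.8653793334961) 0.07749366585821327
key_bow 0.93 [280.1 230.1] [0.5578 0.1661 0.0776]
delta tool [-0.00604006  0.00043409  0.07864262]
yaw x 160.27649390325783
```

Emit:
play_rows(series=[[0, 0, 0, 0, 0, 0, 1], [0, 0, 1.5, 0, 0, 0, 1], [0, 0, 1.5, 0, 0, 0, 1], [0, 0, 1.0, 0, 0, 0, 1], [0, 0, 0, 0, 0, 0, 1]])

```text
clock: 3.15
tcp_pos: [0.5625, 0.1664, 0.1139]
ee_rot: [-0.538, -3.095, -0.0]
force: [-1.0, 0.2, -0.5]
finger_gap: 0.998
grasp_force: 0.0
```

```bash
python3 - <<'E'
from h import *
o,Rm=state()
print('delta tool',Rm.T@(np.array([.5637,.1642,.070])-o['tcp_pos']), R.from_matrix(Rm.T@np.array([[-.9407,.3393,0],[.3393,.9407,0],[0,0,-1]])).as_rotvec())
E
```

```text
t 3.15 tcp [0.5625 0.1664 0.1139] 
R [[-0.941, 0.338, -0.0], [0.338, 0.941, 0.0], [0.0, 0.0, -1.0]] F [-1.   0.2 -0.5] M [0.01 0.   0.03] gap 0.9976878019600164 q [-0.332  0.668  0.011  1.754 -0.011  0.72   0.912]
delta tool [-0.001933   -0.00168648  0.04387187] [ 0.00013408 -0.00045847  0.00167555]
```

Emit:
play_rows(series=[[-0.19, -0.17, 1.4, 0, 0, 0, 1], [0, 0, 1.5, 0, 0, 0, 1], [0, 0, 1.0, 0, 0, 0, 1], [0, 0, 0.49, 0, 0, 0, 1], [0, 0, 0, 0, 0, 0, 1]])

```text
clock: 3.65
tcp_pos: [0.5638, 0.1632, 0.0691]
ee_rot: [-0.54, -3.094, 0.001]
force: [0.6, 0.3, 0.2]
finger_gap: 1.002
grasp_force: 0.0
```

Emit:
play_rows(series=[[0, 0, 0, 0, 0, 0, 0], [0, 0, 0, 0, 0, 0, 0], [0, 0, 0, 0, 0, 0, 0], [0, 0, 0, 0, 0, 0, 0], [0, 0, 0, 0, 0, 0, 0]])

```text
clock: 4.15
tcp_pos: [0.5642, 0.1633, 0.07]
ee_rot: [0.54, 3.094, 0.0]
force: [-0.1, 0.1, -0.4]
finger_gap: 0.62
grasp_force: 0.0
```

```bash
python3 - <<'E'
from h import *
o,Rm=state();print(o['grasp_force'])
E
```

```text
t 4.15 tcp [0.5642 0.1633 0.07  ] 
R [[-0.941, 0.339, 0.0], [0.339, 0.941, 0.0], [-0.0, 0.0, -1.0]] F [-0.1  0.1 -0.4] M [-0.01 -0.03  0.01] gap 0.6199765590932269 q [-0.325  0.733  0.01   1.78  -0.011  0.628  0.916]
0.0
```

Emit:
play_rows(series=[[0, 0, 0, 0, 0, 0, 0], [0, 0, 0, 0, 0, 0, 0], [0, 0, 0, 0, 0, 0, 0], [0, 0, 0, 0, 0, 0, 0], [0, 0, 0, 0, 0, 0, 0]])

```text
clock: 4.65
tcp_pos: [0.5641, 0.1633, 0.0697]
ee_rot: [-0.54, -3.095, 0.0]
force: [-0.9, 0.3, -0.8]
finger_gap: 0.187
grasp_force: 0.0
```

Emit:
play_rows(series=[[0, 0, 0, 0, 0, 0, 0], [0, 0, 0, 0, 0, 0, 0], [0, 0, 0, 0, 0, 0, 0], [0, 0, -0.5, 0, 0, 0, 0], [0, 0, -1.5, 0, 0, 0, 0]])

```text
clock: 5.15
tcp_pos: [0.5631, 0.1629, 0.0888]
ee_rot: [-0.54, -3.092, 0.003]
force: [0.0, 0.2, -0.4]
finger_gap: 0.124
grasp_force: 30.0
```

```bash
python3 - <<'E'
from h import *
o,Rm=state();print(o['grasp_force'])
E
```

```text
t 5.15 tcp [0.5631 0.1629 0.0888] 
R [[-0.941, 0.339, -0.003], [0.339, 0.941, -0.001], [0.003, -0.002, -1.0]] F [ 0.   0.2 -0.4] M [ 0.01 -0.01  0.01] gap 0.12374009552082417 q [-0.326  0.705  0.011  1.77  -0.011  0.671  0.916]
29.999817609786987
```

The key is gripped. I'll lift it clear and turn clockwise by about 90° in the air.

Emit:
play_rows(series=[[0, 0, -3, 0, 0, 0, 0], [0, 0, -3, 0, 0, 0, 0], [0, 0, -3, 0, 0, 0.14, 0], [0, 0, -3, 0, 0, 0.14, 0], [0, 0, -2, 0, 0, 0.14, 0]])

```text
clock: 5.65
tcp_pos: [0.5647, 0.1634, 0.2325]
ee_rot: [1.181, 2.909, 0.004]
force: [-0.6, -0.2, -1.2]
finger_gap: 0.129
grasp_force: 30.0
```

Emit:
play_rows(series=[[0, 0, 0, 0, 0, 0.14, 0], [0, 0, 0, 0, 0, 0.14, 0], [0, 0, 0, 0, 0, 0.14, 0], [0, 0, 0, 0, 0, 0.14, 0], [0, 0, 0, 0, 0, 0.14, 0]])

```text
clock: 6.15
tcp_pos: [0.5638, 0.1634, 0.23]
ee_rot: [-2.108, -2.329, 0.0]
force: [-0.1, 0.6, -0.9]
finger_gap: 0.124
grasp_force: 30.0
```

Emit:
play_rows(series=[[0, 0, 0, 0, 0, 0.14, 0], [0, 0, 0, 0, 0, 0.14, 0], [0, 0, 0, 0, 0, 0.14, 0], [0, 0, 0, 0, 0, 0, 0], [0, 0, 0, 0, 0, 0, 0]])

```text
clock: 6.65
tcp_pos: [0.5639, 0.1635, 0.2298]
ee_rot: [-2.539, -1.85, 0.0]
force: [-0.1, 0.1, 0.2]
finger_gap: 0.128
grasp_force: 30.0
```

```bash
python3 - <<'E'
from h import *
o,Rm=state();print(o['grasp_force'])
for n in('top','scene'):
    v=look(n)
    P=cloud(v)
    m=(np.abs(P[...,2]-.1)<.012)&(np.hypot(P[...,0]-.56,P[...,1]+.2)<.16);print(n,cv2.minAreaRect((P[m][:,:2]*1000).astype(np.float32)),np.median(P[m][:,2]))
    if n=='top': cv2.imwrite('pics/t2.png',cv2.resize(v[0][170:265,315:410],None,fx=6,fy=6,interpolation=cv2.INTER_CUBIC))
print('to view pt', Rm.T@(np.array([.55,-.235,.24])-o['tcp_pos']))
E
```

```text
t 6.65 tcp [0.5639 0.1635 0.2298] 
R [[0.307, 0.952, -0.0], [0.952, -0.307, -0.0], [-0.0, -0.0, -1.0]] F [-0.1  0.1  0.2] M [-0.07  0.13 -0.07] gap 0.1279002435522864 q [-0.599  0.561  0.452  1.642 -0.279  1.003 -0.368]
29.9999937415123
top ((561.9218139648438, -195.41725158691406), (220.3585662841797, 201.29217529296875), 5.7661590576171875) 0.098705280919684
scene ((562.7862548828125, -193.90426635742188), (223.79498291015625, 201.81271362304688), 5.673035144805908) 0.09955658991467498
to view pt [-0.38353082  0.10896285 -0.01018376]
```

View pics/t2.png

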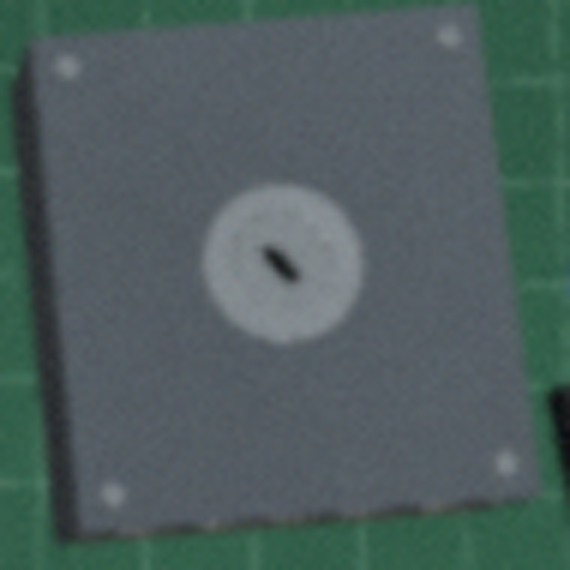

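The enlarged top view shows the slot running from (265,248) to (298,282), which is about 44° in the world. The cabinet's yaw is about 5.7° and the lock is near (0.562,-0.195). I'll move above it for a close view.

Emit:
play_rows(series=[[-3.8, 1.1, 0, 0, 0, 0, 0], [-3.8, 1.1, 0, 0, 0, 0, 0], [-3.8, 1.1, 0, 0, 0, 0, 0], [-3.8, 1.1, 0, 0, 0, 0, 0], [-3.8, 1.1, 0, 0, 0, 0, 0]])

```text
clock: 7.25
tcp_pos: [0.5574, -0.036, 0.23]
ee_rot: [2.541, 1.848, 0.001]
force: [1.4, 1.2, -0.6]
finger_gap: 0.126
grasp_force: 30.0
```

Emit:
play_rows(series=[[-3.8, 1.1, 0, 0, 0, 0, 0], [-3.8, 1.1, 0, 0, 0, 0, 0], [-3.8, 1.1, 0, 0, 0, 0, 0], [-3.8, 1.1, 0, 0, 0, 0, 0], [-3.8, 1.1, 0, 0, 0, 0, 0]])

```text
clock: 7.75
tcp_pos: [0.5508, -0.2338, 0.23]
ee_rot: [-2.541, -1.847, -0.001]
force: [-0.1, 0.0, 0.3]
finger_gap: 0.126
grasp_force: 30.0
```

Emit:
play_rows(series=[[0, 0, 0, 0, 0, 0, 0], [0, 0, 0, 0, 0, 0, 0], [0, 0, 0, 0, 0, 0, 0], [0, 0, 0, 0, 0, 0, 0], [0, 0, 0, 0, 0, 0, 0]])

```text
clock: 8.25
tcp_pos: [0.5515, -0.2305, 0.2298]
ee_rot: [-2.539, -1.849, -0.001]
force: [0.9, -0.1, -1.3]
finger_gap: 0.127
grasp_force: 30.0
```

```bash
python3 - <<'E'
from h import *
o,Rm=state();print(o['grasp_force'])
v=look('wrist','w3')
for q in['keyhole','lock_bezel','key_tip','key_wings','key_bow']:
    for r in finder.spot_point('wrist',q)[:2]: print(q,r['score'],np.round(r['at'],1),np.round(px(v,r['at']),4))
print(proj(v,[.562,-.195,.099]))
E
```

```text
t 8.25 tcp [ 0.5515 -0.2305  0.2298] 
R [[0.307, 0.952, 0.0], [0.952, -0.307, 0.001], [0.001, -0.0, -1.0]] F [ 0.9 -0.1 -1.3] M [-0.07  0.11  0.01] gap 0.1268223504151037 q [ 0.085  0.578  0.45   1.611 -0.284  1.018  0.31 ]
29.999889135360718
key_tip 0.64 [279.8 235.6] [ 0.556  -0.2154  0.2071]
key_bow 0.87 [279.6 270.8] [ 0.5545 -0.2198  0.2381]
[279.44405465 163.61032051]
```

View pics/w3.png

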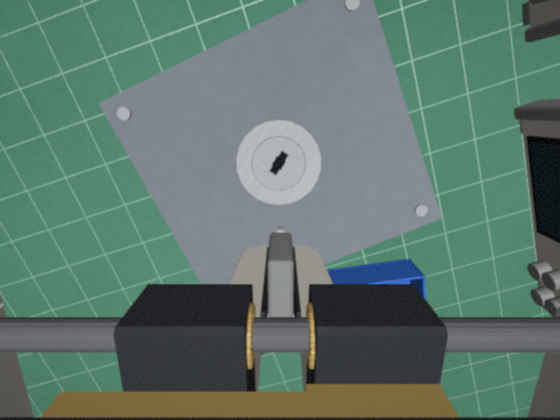

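The wrist view shows the keyhole at about (279,163), with its slot from (273,171) to (286,154) inside the bezel. The key hangs straight between the jaws at (280,250). I'll fit the keyhole's centre and the slot's angle.

```bash
cat >> h.py <<'E'
def slot(v,g=(.562,-.195),zf=.099):
    im=v[0].astype(float).mean(2); c=proj(v,[*g,zf]); 
    w,u=np.mgrid[:420,:560]; r=np.linalg.inv(v[2])@np.stack([u.ravel(),w.ravel(),np.ones(u.size)]); W=v[3][:3,:3]@r; s=(zf-v[3][2,3])/W[2]
    X=(v[3][0,3]+W[0]*s).reshape(420,560);Y=(v[3][1,3]+W[1]*s).reshape(420,560)
    near=np.hypot(X-g[0],Y-g[1])<.018; wt=np.clip(110-im,0,60)*near
    x0=(X*wt).sum()/wt.sum();y0=(Y*wt).sum()/wt.sum()
    C=np.cov(np.stack([X[near],Y[near]]),aweights=wt[near]+1e-9); e,V=np.linalg.eigh(C); a=np.degrees(np.arctan2(V[1,1],V[0,1]))
    br=(im>120)&(np.hypot(X-x0,Y-y0)<.05); pts=np.stack([X[br],Y[br]],1)
    print('slot',x0,y0,'ang',a,'sd mm',1000*np.sqrt(e)); return x0,y0,a
E
python3 - <<'E'
from h import *
v=look('wrist'); slot(v)
g=v[0].astype(float).mean(2);P=cloud(v)
print(g[150:176,268:292].astype(int)[::2,::2])
b=np.hypot(P[...,0]-.562,P[...,1]+.195)
for a,c in((0,.004),(.012,.02),(.024,.033),(.045,.06)): print(a,np.nanmedian(P[...,2][(b>a)&(b<c)]).round(4))
# bezel circle: raised 3mm; use brightness ring
m=(g>100)&(b<.06)&(P[...,2]>.09); m=m.astype(np.uint8)
n,l,st,ce=cv2.connectedComponentsWithStats(m); i=1+np.argmax(st[1:,4]); print(st[i],ce[i])
cs,_=cv2.findContours((l==i).astype(np.uint8),cv2.RETR_EXTERNAL,cv2.CHAIN_APPROX_NONE)
e=cv2.fitEllipse(max(cs,key=len)); print(e, px(v,e[0],z=.103),px(v,e[0],z=.1))
E
```

```text
slot 0.5615441322818528 -0.1938161094841323 ang -139.56262259546747 sd mm [1.88612102 5.05814483]
[[184 182 183 182 181 179 126  61 135 176 179 181]
 [180 182 185 184 183 165  51  34  31  83 158 181]
 [180 178 179 182 148  90  29  31  32  67 163 181]
 [180 179 181 166  70  27  28  35  40 142 181 182]
 [178 179 179 109  29  31  30  30  71 177 182 183]
 [182 179 158  51  37  37  36  26  91 179 184 184]
 [180 177  99  32  37  33  30  48 150 182 182 182]
 [180 175  92  31  30  33  26 116 180 179 182 182]
 [181 140  43  27  32  32  68 163 180 179 179 180]
 [175  87  33  31  27 107 164 179 179 179 180 180]
 [176 142  81  41  60 163 181 178 182 180 179 179]
 [179 178 163 125 130 182 182 178 179 179 181 180]
 [178 181 181 179 180 183 183 181 179 179 180 180]]
0 0.0738
0.012 0.3123
0.024 0.3111
0.045 0.1006
[  206    85   147   149 16535] [279.30371938 157.31097672]
((279.2551574707031, 157.37051391601562), (145.23721313476562, 145.5814971923828), 173.1250762939453) [ 0.56329803 -0.19107634  0.103     ] [ 0.5631583  -0.19146969  0.1       ]
```

Emit:
play_rows(series=[[0.4, -2.3, 0, 0, 0, 0.138, 0], [0, 0, 0, 0, 0, 0.138, 0], [0, 0, 0, 0, 0, 0.138, 0], [0, 0, 0, 0, 0, 0.138, 0], [0, 0, 0, 0, 0, 0, 0]])

```text
clock: 9.1
tcp_pos: [0.5305, -0.221, 0.2297]
ee_rot: [2.949, 1.083, -0.001]
force: [0.2, -0.5, 0.3]
finger_gap: 0.128
grasp_force: 30.0
```

Emit:
play_rows(series=[[0, 0, 0, 0, 0, 0, 0], [0, 0, 0, 0, 0, 0, 0], [0, 0, 0, 0, 0, 0, 0], [0, 0, 0, 0, 0, 0, 0], [0, 0, 0, 0, 0, 0, 0]])

```text
clock: 9.6
tcp_pos: [0.5304, -0.2213, 0.2298]
ee_rot: [2.949, 1.083, 0.0]
force: [-0.6, -0.8, -1.1]
finger_gap: 0.128
grasp_force: 30.0
```

```bash
python3 - <<'E'
from h import *
o,Rm=state();print('yaw',np.degrees(np.arctan2(Rm[1,0],Rm[0,0])))
v=look('wrist','w4')
for z in(.095,.099,.103): print(z);slot(v,zf=z)
t=look('top');  slot(t,zf=.099)
s=look('scene');slot(s,zf=.099)
E
```

```text
t 9.6 tcp [ 0.5304 -0.2213  0.2298] 
R [[0.762, 0.647, 0.0], [0.647, -0.762, 0.0], [0.0, 0.0, -1.0]] F [-0.6 -0.8 -1.1] M [-0.09  0.09  0.04] gap 0.12751744522284322 q [-0.021  0.571  0.611  1.68  -0.375  1.01  -0.149]
yaw 40.340711065460276
0.095
slot 0.5611600277440613 -0.19429928119398016 ang -139.5815059517354 sd mm [1.91287634 5.12579433]
0.099
slot 0.5615915448919981 -0.1939384010906812 ang -139.58150595154336 sd mm [1.88510589 5.05137991]
0.103
slot 0.5620230620399351 -0.19357752098738223 ang -139.58150595119577 sd mm [1.85733545 4.97696549]
slot 0.5574262770099808 -0.19581218188165114 ang -158.79125025999932 sd mm [3.96575175 7.74414596]
slot 0.5642328678392506 -0.19382689174371737 ang -139.82870165595145 sd mm [1.42141167 3.73171961]
```

```bash
python3 - <<'E'
from h import *
o=ctrl.get_obs();Rm=R.from_rotvec(o['ee_rot']).as_matrix()
v=look('wrist');P=cloud(v);Q=(P-o['tcp_pos'])@Rm*1000   # tool mm
for row in range(226,320,6):
    q=Q[row,255:306]; print(row,[ (int(c),*np.round(q[c-255]).astype(int)) for c in range(262,300,6)])
g=v[0].astype(int).mean(2); print(g[226:300:6,260:302:3].astype(int))
cv2.imwrite('pics/w4c.png',cv2.resize(v[0][215:325,220:340],None,fx=5,fy=5,interpolation=cv2.INTER_NEAREST))
E
```

```text
226 [(262, np.int64(-18), np.int64(-16), np.int64(130)), (268, np.int64(-18), np.int64(-11), np.int64(130)), (274, np.int64(-18), np.int64(-6), np.int64(131)), (280, np.int64(9), np.int64(-1), np.int64(56)), (286, np.int64(-17), np.int64(5), np.int64(129)), (292, np.int64(-18), np.int64(10), np.int64(130)), (298, np.int64(-17), np.int64(15), np.int64(130))]
232 [(262, np.int64(-23), np.int64(-16), np.int64(130)), (268, np.int64(-23), np.int64(-11), np.int64(131)), (274, np.int64(-23), np.int64(-6), np.int64(129)), (280, np.int64(8), np.int64(0), np.int64(48)), (286, np.int64(-23), np.int64(5), np.int64(130)), (292, np.int64(-24), np.int64(10), np.int64(131)), (298, np.int64(-23), np.int64(15), np.int64(131))]
238 [(262, np.int64(-29), np.int64(-16), np.int64(130)), (268, np.int64(-29), np.int64(-11), np.int64(130)), (274, np.int64(16), np.int64(-4), np.int64(19)), (280, np.int64(15), np.int64(0), np.int64(20)), (286, np.int64(16), np.int64(3), np.int64(19)), (292, np.int64(-28), np.int64(10), np.int64(129)), (298, np.int64(-29), np.int64(15), np.int64(131))]
244 [(262, np.int64(-34),
[... 4673 characters left out ...]
 141 119  94  94  90  92  95  92  82 141 140 139]
 [142 144 145 102  91  94  90  96  93  92  84 139 143 145]
 [147 149 120  82  96  96  95  99  92  92  85  53 146 148]
 [146 146  86  91  91  98  91  94  96  91  87  47 140 145]
 [145 145  61 138 147 147 148 147 146 149 142  81 124 149]
 [144 142  44 139 151 149 150 151 147 148 142  89  99 146]
 [147 134  42 136 151 150 150 150 149 147 141  86  71 147]
 [146 116  29 135 151 150 151 148 149 149 142  85  37 147]
 [145  79  35 134 149 150 150 148 151 148 139  81  34 139]
 [146  54  22 130 146 149 150 148 146 149 137  71  31 126]
 [141  31  27 135 150 146 149 146 146 146 138  70  31 100]]<stdin>:5: RuntimeWarning: invalid value encountered in cast
```

View pics/w4c.png

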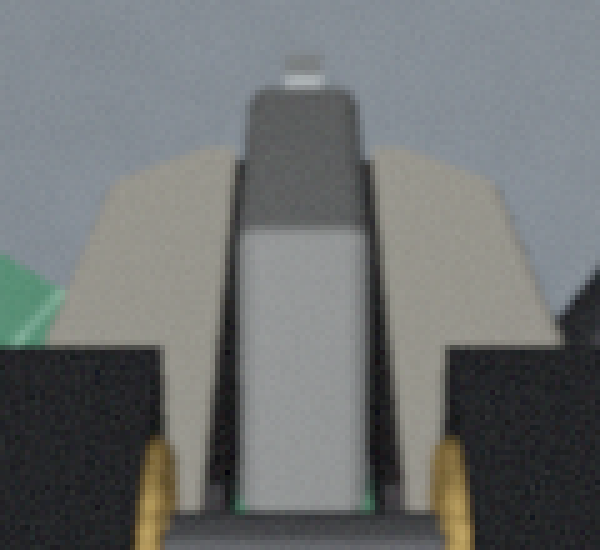

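The bow's top is 8 mm above the TCP, so the tip is 64 mm below it. The key sits within about 0.5 mm of the tool axis. I'll move to just above the keyhole.

Emit:
play_rows(series=[[2, 0, 0, 0, 0, 0, 0], [2.1, -0.04, 1.5, 0, 0, 0, 0], [0, 0, 2, 0, 0, 0, 0], [0, 0, 2, 0, 0, 0, 0], [0, 0, 0, 0, 0, 0, 0]])

```text
clock: 10.3
tcp_pos: [0.5598, -0.1931, 0.1721]
ee_rot: [-2.945, -1.082, 0.007]
force: [-0.2, -0.5, -0.6]
finger_gap: 0.127
grasp_force: 30.0
```

Emit:
play_rows(series=[[0, 0, 0, 0, 0, 0, 0], [0, 0, 0, 0, 0, 0, 0], [0, 0, 0, 0, 0, 0, 0], [0, 0, 0, 0, 0, 0, 0], [0, 0, 0, 0, 0, 0, 0]])

```text
clock: 10.8
tcp_pos: [0.5615, -0.1945, 0.1753]
ee_rot: [2.949, 1.083, 0.001]
force: [-0.2, -0.8, -0.9]
finger_gap: 0.129
grasp_force: 30.0
```

```bash
cat >> h.py <<'E'
def st():
    for i in range(1):
        o=ctrl.get_obs();Rm=R.from_rotvec(o['ee_rot']).as_matrix()
        print('t %.2f'%o['clock'],'tcp mm',np.round(o['tcp_pos']*1000,2),'yaw %.2f'%np.degrees(np.arctan2(Rm[1,0],Rm[0,0])),'Ftool',np.round(Rm.T@o['force'],1),'Mtool',np.round(Rm.T@o['torque'],3),'to(561.4,-194.4) tool mm',np.round(Rm.T@(np.array([561.4,-194.4,163])-1000*np.array(o['tcp_pos'])),2),'tilt',np.round(Rm[2,:2],4),'grip',round(o['grasp_force'],1),'q7 %.2f'%o['joint_pos'][6])
E
python3 -c "from h import *;st()"; ls
```

```text
t 10.80 tcp mm [ 561.55 -194.46  175.31] yaw 40.32 Ftool [-0.7  0.5  0.9] Mtool [ 0.054 -0.15   0.014] to(561.4,-194.4) tool mm [-0.08 -0.15 12.31] tilt [0.0006 0.0007] grip 30.0 q7 -0.17
h.py
pics
```

Emit:
play_rows(series=[[0, 0, 0.3, 0, 0, 0, 0], [0, 0, 0.3, 0, 0, 0, 0], [0, 0, 0.3, 0, 0, 0, 0], [0, 0, 0.3, 0, 0, 0, 0], [0, 0, 0.3, 0, 0, 0, 0]])

```text
clock: 11.3
tcp_pos: [0.5613, -0.1943, 0.1593]
ee_rot: [-2.949, -1.083, 0.001]
force: [0.7, 0.5, -0.8]
finger_gap: 0.13
grasp_force: 30.0
```

Emit:
play_rows(series=[[0, 0, 0.1, 0, 0, 0, 0], [0, 0, 0.1, 0, 0, 0, 0], [0, 0, 0.1, 0, 0, 0, 0], [0, 0, 0, 0, 0, 0, 0], [0, 0, 0, 0, 0, 0, 0]])

```text
clock: 11.8
tcp_pos: [0.5614, -0.1944, 0.1568]
ee_rot: [2.949, 1.083, 0.0]
force: [0.2, 0.5, 0.1]
finger_gap: 0.129
grasp_force: 30.0
```

```bash
python3 -c "from h import *;st()"
```

```text
t 11.80 tcp mm [ 561.43 -194.35  156.83] yaw 40.33 Ftool [ 0.5 -0.3 -0.1] Mtool [ 0.016 -0.093 -0.004] to(561.4,-194.4) tool mm [-0.06  0.02 -6.17] tilt [0.     0.0002] grip 30.0 q7 -0.16
```

The tip is 6 mm in with no force. I'll go on gently past the wing level.

Emit:
play_rows(series=[[0, 0, 0.1, 0, 0, 0, 0], [0, 0, 0.1, 0, 0, 0, 0], [0, 0, 0.1, 0, 0, 0, 0], [0, 0, 0.1, 0, 0, 0, 0], [0, 0, 0, 0, 0, 0, 0]])

```text
clock: 12.3
tcp_pos: [0.5613, -0.1943, 0.1526]
ee_rot: [-2.949, -1.083, 0.001]
force: [0.0, 0.9, -0.6]
finger_gap: 0.125
grasp_force: 30.0
```

```bash
python3 -c "from h import *;st()"
```

```text
t 12.30 tcp mm [ 561.26 -194.26  152.56] yaw 40.33 Ftool [ 0.6 -0.6  0.6] Mtool [ 0.059 -0.095 -0.035] to(561.4,-194.4) tool mm [  0.02   0.19 -10.44] tilt [-0.0002 -0.0004] grip 30.0 q7 -0.16
```

No force at 10.4 mm, so the wings are entering the slot at 40.3°. I'll carry on.

Emit:
play_rows(series=[[0, 0, 0.1, 0, 0, 0, 0], [0, 0, 0.1, 0, 0, 0, 0], [0, 0, 0.1, 0, 0, 0, 0], [0, 0, 0.1, 0, 0, 0, 0], [0, 0, 0, 0, 0, 0, 0]])

```text
clock: 12.8
tcp_pos: [0.5613, -0.1943, 0.1486]
ee_rot: [-2.949, -1.083, 0.0]
force: [-0.1, -0.2, -0.9]
finger_gap: 0.128
grasp_force: 30.0
```

```bash
python3 -c "from h import *;st()"
```

```text
t 12.80 tcp mm [ 561.28 -194.3   148.58] yaw 40.33 Ftool [-0.2  0.1  0.9] Mtool [ 0.069 -0.182  0.011] to(561.4,-194.4) tool mm [  0.02   0.15 -14.42] tilt [-0.0002 -0.0003] grip 30.0 q7 -0.15
```

Emit:
play_rows(series=[[0, 0, 0.15, 0, 0, 0, 0], [0, 0, 0.15, 0, 0, 0, 0], [0, 0, 0.15, 0, 0, 0, 0], [0, 0, 0.15, 0, 0, 0, 0], [0, 0, 0.1, 0, 0, 0, 0]])

```text
clock: 13.3
tcp_pos: [0.5613, -0.1943, 0.1416]
ee_rot: [-2.949, -1.083, 0.0]
force: [0.0, -0.8, -1.2]
finger_gap: 0.13
grasp_force: 30.0
```

Emit:
play_rows(series=[[0, 0, 0.06, 0, 0, 0, 0], [0, 0, 0.06, 0, 0, 0, 0], [0, 0, 0.03, 0, 0, 0, 0], [0, 0, 0, 0, 0, 0, 0], [0, 0, 0, 0, 0, 0, 0]])

```text
clock: 13.8
tcp_pos: [0.5614, -0.1944, 0.1403]
ee_rot: [2.949, 1.083, 0.0]
force: [0.8, -0.1, -0.7]
finger_gap: 0.129
grasp_force: 30.0
```

```bash
python3 -c "from h import *;st()"
```

```text
t 13.80 tcp mm [ 561.4  -194.36  140.31] yaw 40.33 Ftool [0.5 0.6 0.7] Mtool [ 0.062 -0.163  0.005] to(561.4,-194.4) tool mm [ -0.03   0.03 -22.69] tilt [-0.      0.0001] grip 30.0 q7 -0.15
```

Now 22.7 mm. I'll creep to the floor in 0.3 mm steps, watching the force.

Emit:
play_rows(series=[[0, 0, 0.04, 0, 0, 0, 0], [0, 0, 0.03, 0, 0, 0, 0], [0, 0, 0.03, 0, 0, 0, 0], [0, 0, 0, 0, 0, 0, 0], [0, 0, 0, 0, 0, 0, 0]])

```text
clock: 14.3
tcp_pos: [0.5613, -0.1944, 0.1393]
ee_rot: [2.949, 1.083, -0.0]
force: [-0.4, -0.0, -1.4]
finger_gap: 0.125
grasp_force: 30.0
```

Emit:
play_rows(series=[[0, 0, 0.03, 0, 0, 0, 0], [0, 0, 0.03, 0, 0, 0, 0], [0, 0, 0, 0, 0, 0, 0], [0, 0, 0, 0, 0, 0, 0], [0, 0, 0, 0, 0, 0, 0]])

```text
clock: 14.8
tcp_pos: [0.5614, -0.1943, 0.1386]
ee_rot: [2.949, 1.083, -0.0]
force: [0.9, 0.1, -1.7]
finger_gap: 0.126
grasp_force: 30.0
```

```bash
python3 -c "from h import *;st()"
```

```text
t 14.80 tcp mm [ 561.38 -194.33  138.65] yaw 40.33 Ftool [0.8 0.5 1.7] Mtool [ 0.094 -0.164 -0.013] to(561.4,-194.4) tool mm [ -0.03   0.07 -24.35] tilt [-0. -0.] grip 30.0 q7 -0.15
```

The tip is 24.35 mm below the keyhole with no load, so the key is home. I'll start turning clockwise.

Emit:
play_rows(series=[[0, 0, 0, 0, 0, 0.05, 0], [0, 0, 0, 0, 0, 0.05, 0], [0, 0, 0, 0, 0, 0.05, 0], [0, 0, 0, 0, 0, 0.05, 0], [0, 0, 0, 0, 0, 0, 0]])

```text
clock: 15.3
tcp_pos: [0.5615, -0.1943, 0.1386]
ee_rot: [3.042, 0.783, -0.0]
force: [-0.1, 0.3, -1.4]
finger_gap: 0.129
grasp_force: 30.0
```

```bash
python3 -c "from h import *;st()"
```

```text
t 15.30 tcp mm [ 561.45 -194.3   138.61] yaw 28.88 Ftool [ 0.1 -0.3  1.4] Mtool [ 0.041 -0.177 -0.112] to(561.4,-194.4) tool mm [ -0.1    0.07 -24.39] tilt [-0.0002  0.0002] grip 30.0 q7 -0.30
```

Emit:
play_rows(series=[[0, 0, 0, 0, 0, 0.04, 0], [0, 0, 0, 0, 0, 0.04, 0], [0, 0, 0, 0, 0, 0.04, 0], [0, 0, 0, 0, 0, 0.04, 0], [0, 0, 0, 0, 0, 0.04, 0]])

```text
clock: 15.8
tcp_pos: [0.5614, -0.1946, 0.1387]
ee_rot: [3.105, 0.476, 0.0]
force: [-0.4, -0.4, -1.7]
finger_gap: 0.126
grasp_force: 30.0
```

```bash
python3 -c "from h import *;st()"
```

```text
t 15.80 tcp mm [ 561.44 -194.57  138.71] yaw 17.42 Ftool [-0.5  0.3  1.7] Mtool [-0.098 -0.163 -0.087] to(561.4,-194.4) tool mm [ 1.000e-02 -1.600e-01 -2.429e+01] tilt [-0.0001  0.0006] grip 30.0 q7 -0.46
```

The turning moment is about 0.09 N·m, close to the light friction expected. Still going slowly.

Emit:
play_rows(series=[[0, 0, 0, 0, 0, 0.04, 0], [0, 0, 0, 0, 0, 0.04, 0], [0, 0, 0, 0, 0, 0.04, 0], [0, 0, 0, 0, 0, 0.04, 0], [0, 0, 0, 0, 0, 0.04, 0]])

```text
clock: 16.3
tcp_pos: [0.5614, -0.1946, 0.1387]
ee_rot: [3.137, 0.163, 0.0]
force: [-0.2, -0.1, -1.1]
finger_gap: 0.128
grasp_force: 30.0
```

```bash
python3 -c "from h import *;st()"
```

```text
t 16.30 tcp mm [ 561.42 -194.6   138.72] yaw 5.96 Ftool [-0.2  0.1  1.1] Mtool [-0.046 -0.229 -0.107] to(561.4,-194.4) tool mm [  0.    -0.18 -24.28] tilt [-0.      0.0006] grip 30.0 q7 -0.62
```

Emit:
play_rows(series=[[0, 0, 0, 0, 0, 0.04, 0], [0, 0, 0, 0, 0, 0.04, 0], [0, 0, 0, 0, 0, 0.04, 0], [0, 0, 0, 0, 0, 0.04, 0], [0, 0, 0, 0, 0, 0.04, 0]])

```text
clock: 16.8
tcp_pos: [0.5615, -0.1946, 0.1387]
ee_rot: [3.137, -0.151, 0.0]
force: [-0.3, -0.4, -0.5]
finger_gap: 0.127
grasp_force: 30.0
```

```bash
python3 -c "from h import *;st()"
```

```text
t 16.80 tcp mm [ 561.46 -194.58  138.72] yaw -5.50 Ftool [-0.2  0.4  0.5] Mtool [-0.146 -0.194 -0.072] to(561.4,-194.4) tool mm [ -0.07  -0.16 -24.28] tilt [0.0002 0.0006] grip 30.0 q7 -0.78
```

Emit:
play_rows(series=[[0, 0, 0, 0, 0, 0.04, 0], [0, 0, 0, 0, 0, 0.04, 0], [0, 0, 0, 0, 0, 0.04, 0], [0, 0, 0, 0, 0, 0, 0], [0, 0, 0, 0, 0, 0, 0]])

```text
clock: 17.3
tcp_pos: [0.5614, -0.1946, 0.1387]
ee_rot: [3.123, -0.336, 0.0]
force: [-0.4, -0.2, -1.2]
finger_gap: 0.128
grasp_force: 30.0
```

```bash
cat >> h.py <<'E'
def drawer():
    # strip just ahead of the drawer front: highest surface seen there, cabinet frame
    c,s=np.cos(np.radians(5.7)),np.sin(np.radians(5.7))
    for n in('top','scene'):
        P=cloud(look(n)); dx,dy=P[...,0]-.562,P[...,1]+.195; X=dx*c+dy*s; Y=-dx*s+dy*c
        m=(np.abs(Y)<.08)&(X<-.10)&(X>-.2)&(P[...,2]>.03)&(P[...,2]<.09); print(n,'pts ahead of front',m.sum(),'min X',np.percentile(X[m],5) if m.sum() else None)
E
python3 -c "from h import *;st();drawer()"
```

```text
t 17.30 tcp mm [ 561.44 -194.58  138.72] yaw -12.29 Ftool [-0.3  0.2  1.2] Mtool [-0.189 -0.099 -0.111] to(561.4,-194.4) tool mm [ -0.07  -0.16 -24.28] tilt [0.0002 0.0006] grip 30.0 q7 -0.87
top pts ahead of front 57 min X -0.11099161385323492
scene pts ahead of front 0 min X None
```

Turned 0.92 rad and the drawer is still shut. Smaller increments from here, with a check after each.

Emit:
play_rows(series=[[0, 0, 0, 0, 0, 0.03, 0], [0, 0, 0, 0, 0, 0.03, 0], [0, 0, 0, 0, 0, 0.03, 0], [0, 0, 0, 0, 0, 0, 0], [0, 0, 0, 0, 0, 0, 0]])

```text
clock: 17.9
tcp_pos: [0.5614, -0.1946, 0.1387]
ee_rot: [3.104, -0.479, 0.0]
force: [-0.2, -1.5, -0.5]
finger_gap: 0.127
grasp_force: 30.0
```

```bash
python3 -c "from h import *;st();drawer()"
```

```text
t 17.90 tcp mm [ 561.42 -194.6   138.72] yaw -17.54 Ftool [0.3 1.5 0.5] Mtool [-0.4   -0.016 -0.075] to(561.4,-194.4) tool mm [ -0.07  -0.16 -24.28] tilt [0.0003 0.0006] grip 30.0 q7 -0.95
top pts ahead of front 63 min X -0.1110791748104909
scene pts ahead of front 0 min X None
```

Emit:
play_rows(series=[[0, 0.02, 0, 0, 0, 0.03, 0], [0, 0, 0, 0, 0, 0.03, 0], [0, 0, 0, 0, 0, 0.03, 0], [0, 0, 0, 0, 0, 0, 0], [0, 0, 0, 0, 0, 0, 0]])

```text
clock: 18.5
tcp_pos: [0.5614, -0.1946, 0.1387]
ee_rot: [3.08, -0.618, 0.0]
force: [-1.0, -1.8, -1.0]
finger_gap: 0.13
grasp_force: 30.0
```

```bash
python3 -c "from h import *;st();drawer()"
```

```text
t 18.50 tcp mm [ 561.39 -194.6   138.71] yaw -22.70 Ftool [-0.2  2.   1. ] Mtool [-0.436  0.133 -0.075] to(561.4,-194.4) tool mm [ -0.06  -0.18 -24.29] tilt [0.0002 0.0002] grip 30.0 q7 -1.02
top pts ahead of front 452 min X -0.15927989579615023
scene pts ahead of front 143 min X -0.15750792418291948
```

The drawer is out by about 48 mm in both views. I'll release and back straight up.

Emit:
play_rows(series=[[0, 0, 0, 0, 0, 0, 0.5], [0, 0, 0, 0, 0, 0, 0.5], [0, 0, 0, 0, 0, 0, 0.5], [0, 0, 0, 0, 0, 0, 0.5], [0, 0, 0, 0, 0, 0, 0.5]])

```text
clock: 19.1
tcp_pos: [0.5613, -0.1943, 0.1386]
ee_rot: [-3.08, 0.618, 0.0]
force: [-0.2, -1.0, -0.0]
finger_gap: 0.486
grasp_force: 0.0
```

Emit:
play_rows(series=[[0, 0, -1, 0, 0, 0, 0.5], [0, 0, -2, 0, 0, 0, 0.5], [0, 0, -3, 0, 0, 0, 0.5], [0, 0, -4, 0, 0, 0, 0.5], [0, 0, -2, 0, 0, 0, 0.5]])

```text
clock: 19.6
tcp_pos: [0.562, -0.1959, 0.2628]
ee_rot: [3.078, -0.619, 0.008]
force: [0.1, -0.5, 0.1]
finger_gap: 0.499
grasp_force: 0.0
```

Emit:
play_rows(series=[[0, 0, 0, 0, 0, 0, 0.5], [0, 0, 0, 0, 0, 0, 0.5], [0, 0, 0, 0, 0, 0, 0.5], [0, 0, 0, 0, 0, 0, 0.5], [0, 0, 0, 0, 0, 0, 0.5]])

```text
clock: 20.1
tcp_pos: [0.5609, -0.1943, 0.2576]
ee_rot: [-3.08, 0.618, 0.003]
force: [0.6, 0.0, 0.3]
finger_gap: 0.499
grasp_force: 0.0
```

```bash
python3 - <<'E'
from h import *
st();drawer();v=look('wrist','w5');P=cloud(v)
m=(np.hypot(P[...,0]-.5615,P[...,1]+.1945)<.03)&(P[...,2]>.125)&(P[...,2]<.16);T=P[m]
print(np.percentile(T[:,2],[50,95]),cv2.minAreaRect((T[T[:,2]>.142][:,:2]*1000).astype(np.float32)))
E
```

```text
t 20.10 tcp mm [ 560.94 -194.25  257.62] yaw -22.71 Ftool [ 0.6 -0.3 -0.3] Mtool [-0.028 -0.102  0.008] to(561.4,-194.4) tool mm [ 6.700e-01 -7.000e-02  9.462e+01] tilt [-0.002   0.0003] grip 0.0 q7 -1.13
top pts ahead of front 292 min X -0.15937544979132026
scene pts ahead of front 405 min X -0.1569763672858047
[0.14472936 0.1464072 ] ((555.6039428710938, -196.21417236328125), (12.129074096679688, 30.312150955200195), 74.6865234375)
```

View pics/w5.png

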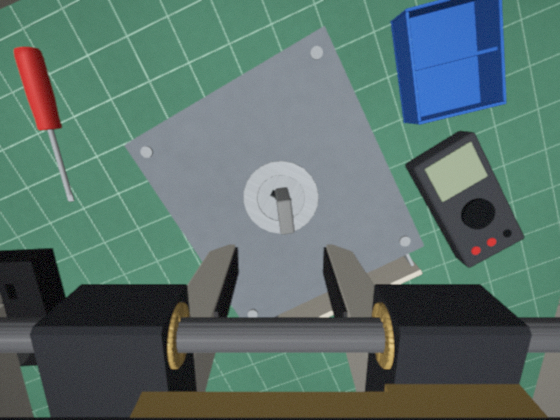

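The picture shows the key standing in the lock at (285,208), leaning a little, with the drawer front out at (410,270). Its bow centre is about 6 mm off axis, which is roughly 0.1 rad against the 0.26 limit. I'll confirm the tilt with a plane fit and hand in if it's fine.

```bash
python3 - <<'E'
from h import *
P=cloud(look('wrist'))
m=(np.hypot(P[...,0]-.5556,P[...,1]+.1962)<.014)&(P[...,2]>.141)&(P[...,2]<.152);T=P[m]
A=np.c_[T[:,0]-T[:,0].mean(),T[:,1]-T[:,1].mean(),np.ones(len(T))]; c=np.linalg.lstsq(A,T[:,2],rcond=None)[0]
n=np.array([-c[0],-c[1],1]);n/=np.linalg.norm(n); top=T.mean(0); tip=top-.072*n
tilt=np.arccos(n[2]); print(len(T),'tilt',tilt,'top',top,'tip',tip)
if tilt<.2 and np.hypot(tip[0]-.5616,tip[1]+.194)<.005 and tip[2]<.0785: print(ctrl.hand_in())
E
```

```text
460 tilt 0.0902639893624957 top [ 0.55593758 -0.19639101  0.14504025] tip [ 0.56203868 -0.19417762  0.07333336]
the job is handed in; nothing more can be done
None
```

The square-headed key went fully home and was turned clockwise about 1.1 rad, and the drawer sprang out about 48 mm; the key is left in the lock with its tip on the axis, leaning about 0.09 rad, and the job is handed in (the hand-in returned no verdict).

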